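# Find the fullest salt canister by feel

### The arm

A 6-joint arm with a two-finger parallel gripper is mounted at the origin on the work surface. World frame = base frame: x ahead of the robot, y to its left, z up, the work surface at z = 0. Lengths are in m, angles in degrees, forces in N, time in s.
With the tool pointing down it reaches from about 0.375 to 0.9 m from the base axis. Payload 3.1 kg.
Tool frame: the origin (TCP) lies at the very end of the fingers, on their centre line; the grasp point (between the pads) lies 19 mm behind it; z points along the fingers, x is the direction in which the jaws open and shut, and the axes are right-handed (so a half turn about z gives the same grasp; the last joint's range is limited). The gripper opens to 87 mm and grips with 3 to 60 N. Pads are 19 mm wide; open, the fingers measure 117 mm over their backs; the gripper's body (75 mm by 190 mm) begins 51 mm behind the grasp point.
Start: joints at [-81.847, 30.224, 82.088, -0, 67.689, -10.227], TCP at [0.197, -0.593, 0.223] pointing down, gripper open.
Joint ranges: [-176.69, 176.69], [-43.24, 126.21], [12.49, 139.97], [-82, 262], [0, 151.66], [-163.58, 163.58]. Speed limits (degrees/s): [159.86, 159.86, 180, 180, 180, 180].

### API

Orientations are given as a 3x3 rotation matrix whose columns are the frame's x, y, z axes.
In Python, from rig import read_state, capture, bot gives the robot as it stands.
- The arm moves only by the shell command python3 -m crank 'ROWS' [OPENING]. ROWS is JSON, a list of rows, each a list of 2 entries, a list of its own where there are three numbers: the shift along the tool's x, y, z in cm, then the turn, a rotation vector about the tool's x, y, z in rad. In form: [[[dx, dy, dz], [wx, wy, wz]], ...]. A call has 1 to 12 rows; each row shifts and turns the commanded pose from where the row before left it, along the tool's axes as they then stand; what a row does not reach is not made up. A row lasts 1/10 s, in which the tool goes at most 50 mm and 8.59 degrees, less where a joint would pass 70% of its speed; a pose out of reach is approached as far as the arm can. A call with a gripper value outside its range is refused whole. OPENING is the closure, from -1 (fully open) to 1 (shut), set as the call begins (- or left out, the last holds). The fingers move at their own pace and stop on an object; the grip force is fixed at half the most. Time passes only in rows, so rows that do not move let the fingers close. It gives the time, the measured TCP pose, the force and the opening at its end, in the units of the state.
- read_state(): the state, without advancing time (a new reading comes with each control period).
- capture(name): name is "side" or "top"; returns a dict with "pixels" (420x560x3 uint8, red, green, blue), "camera_matrix" (3x3 intrinsics, pixels), "R" (3x3) and "t" (3): a world point X has camera coordinates R X + t. Camera axes: x right, y down, z forward; pixel columns grow to the right and rows downward; lengths in m; the calibration is good to about 2 mm. A picture is of the moment at which its call begins. There is no depth.
- bot.hand_in(): hands the job in, once; it reports no verdict.
The state is a dict: "time_s": time; "joint_positions": joint angles; "qvel": joint speeds; "tau": joint torques, N m; "position": TCP position; "tcp_rot": TCP orientation; "force": force on the tool from outside, world axes, zero at the start; "moment": the same for the moment, N m; "opening": opening from 0.0 (shut) to 1.0 (fully open).
Only numpy, scipy, OpenCV 4.12 (cv2) and the standard library are available. Lean on these libraries where they do the work, as an engineer would, in place of code of your own. Each camera call takes 0.05 s, during which the arm holds its last target.

### The job

Three identical closed canisters stand in a row on the sheet pan, and one of them is much fuller than the other two. Heft them one at a time, going from the robot's left to its right: lift each a few centimetres straight up off the pan, pause to feel its weight and, unless it is the last and proves the heaviest, set it down again upright (not dropped) where it stood, within about 4 cm. When all three have been felt, hold the heaviest up, upright, with its underside at least 15 cm above the bench, and finish while still holding it there, the other two standing on the pan; do not knock over or shift the glass cups, the bowl or the spatula.

Things in the scene. Friction and masses are not known exactly. Their poses are not given: they have to be found in the camera images.
- sheet_pan: shallow aluminium sheet pan, 320 mm (its x) by 460 mm (its y), rim 25 mm high, floor 3 mm thick, fixed to the bench. Origin: centre of its underside on the bench (z = 0); its y axis runs along the row of canisters, with +y towards the robot's left. The left canister stands at y = 110 to 150 mm, the middle one at -20 to 20 mm, the right one at -150 to -110 mm in its frame, all on its near half (x from -70 to -10 mm). Turned by up to 0.3 rad
- canister_a: plain steel canister with a black lid that stays shut, a straight cylinder 60 mm in diameter and 110 mm high, one of three that look the same. Origin: centre of its underside; z points up through the lid. Its weight cannot be seen: two of the three are nearly empty (140 to 250 g), the fullest weighs 450 to 600 g; the fullest may stand at the left, in the middle or at the right
- canister_b: plain steel canister with a black lid that stays shut, a straight cylinder 60 mm in diameter and 110 mm high, one of three that look the same. Origin: centre of its underside; z points up through the lid. Its weight cannot be seen: two of the three are nearly empty (140 to 250 g), the fullest weighs 450 to 600 g; the fullest may stand at the left, in the middle or at the right
- canister_c: plain steel canister with a black lid that stays shut, a straight cylinder 60 mm in diameter and 110 mm high, one of three that look the same. Origin: centre of its underside; z points up through the lid. Its weight cannot be seen: two of the three are nearly empty (140 to 250 g), the fullest weighs 450 to 600 g; the fullest may stand at the left, in the middle or at the right
- glass_cup_1: bystander: empty open glass dessert cup, 64 mm across the rim, 48 mm high, standing loose on the far half of the pan. Origin: centre of its underside
- glass_cup_2: bystander: empty open glass dessert cup, 64 mm across the rim, 48 mm high, standing loose on the far half of the pan. Origin: centre of its underside
- mixing_bowl: bystander: open steel bowl, 160 mm across, 70 mm high, standing loose on the bench to the left of the pan. Origin: centre of its underside
- spatula: bystander: spatula 260 mm long lying loose on the bench to the right of the pan, along its own x. Origin: underside, on its length

How it is judged:
By the outcome, as a careful person would: the job done as asked, in the order asked, and still so for the second after the job is handed in, while the arm keeps its last pose, push and grip.
It also fails if it takes over 67 s, if anything falls off the work surface, if the arm or the gripper's body presses on something with over 40 N, if the wrist force passes 120 N, or if a joint passes its speed limit or range.

## Working session

There is one attempt and no reset: what is moved stays moved. The work goes in short steps, Python scripts to look and compute and a shell command to move; the robot and the scene stay as the last step left them, time stands still between calls to the robot, and variables do not carry over. Pictures are saved under pics/ and viewed, and the job is handed in when it is done.

```bash
mkdir -p pics; ls; python3 - <<'E'
from rig import read_state,capture,bot
import cv2,json,numpy as np
for n in("top","side"):
    c=capture(n);cv2.imwrite(f"pics/{n}0.png",c["pixels"][:,:,::-1]);print(n,c["camera_matrix"],c["R"],c["t"])
    np.savez(f"{n}0.npz",**c)
s=read_state();print(s)
E
```

```text
pics
top [[490.79894524   0.         284.71127721]
 [  0.         490.79894524 198.57338045]
 [  0.           0.           1.        ]] [[ 0.02948389 -0.99941335  0.0174256 ]
 [-0.9823784  -0.03219144 -0.18410971]
 [ 0.18456265 -0.01169026 -0.98275122]] [-0.01924691  0.59309985  1.46787362]
side [[407.37649807   0.         278.21733343]
 [  0.         407.37649807 214.88250551]
 [  0.           0.           1.        ]] [[-0.97944028 -0.20161665 -0.00689009]
 [-0.10483598  0.53787234 -0.83648238]
 [ 0.17235476 -0.8185622  -0.54795051]] [0.59746162 0.06707572 1.29398654]
{'time_s': 0.1, 'joint_positions': array([-8.18484552e+01,  3.02745685e+01,  8.21497425e+01, -1.06411453e-03,
        6.76890183e+01, -1.02273872e+01]), 'qvel': array([-0.03008567, -0.19469877, -0.18464341,  0.03089283,  0.05863755,
       -0.08558498]), 'tau': array([-3.15393036e-04, -4.40986562e+01, -1.77150929e+01,  6.34119054e-02,
        5.34162868e-02, -4.34466551e-05]), 'position': array([ 0.19698867, -0.59244348,  0.22165565]), 'tcp_rot': array([[ 3.15306527e-01, -9.48989834e-01, -2.97467953e-04],
       [-9.48987878e-01, -3.15306490e-01,  1.95554686e-03],
       [-1.94958766e-03, -3.34303206e-04, -9.99998044e-01]]), 'force': array([ 0.05585768, -0.46516265, -0.36893551]), 'moment': array([0.00599578, 0.02080045, 0.00255773]), 'opening': 0.9979894124935368}
```

View pics/top0.png

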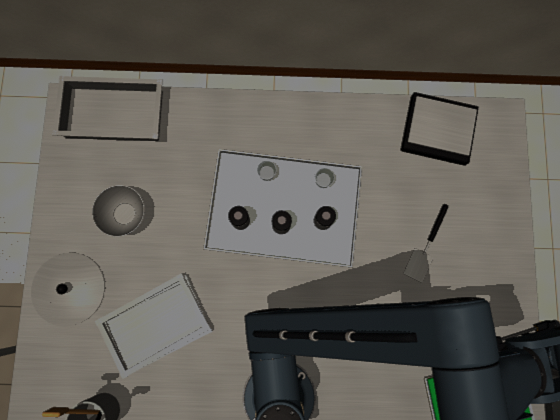

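View pics/side0.png

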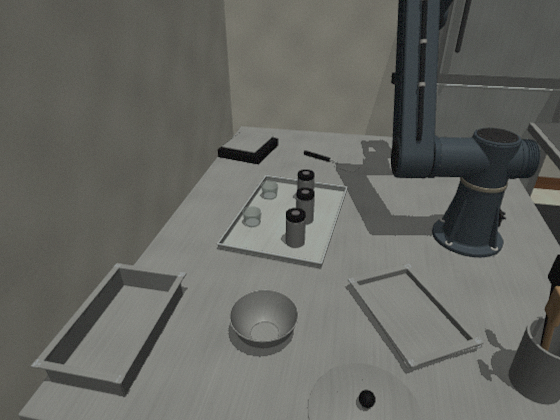

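The top view shows the pan with corners near (220,151), (360,167), (351,266) and (206,248). The lids are near (238,216), (282,221) and (325,216), and the cups near (268,171) and (324,178). I'll zoom in to measure.

```bash
python3 - <<'E'
import cv2
a=cv2.imread("pics/top0.png")[145:275,200:370];cv2.imwrite("pics/topz.png",cv2.resize(cv2.convertScaleAbs(a,alpha=1.4),None,fx=4.5,fy=4.5,interpolation=cv2.INTER_CUBIC))
a=cv2.imread("pics/side0.png")[160:270,215:355];cv2.imwrite("pics/sidez.png",cv2.resize(cv2.convertScaleAbs(a,alpha=1.4),None,fx=5,fy=5,interpolation=cv2.INTER_CUBIC))
E
```

```text
(no output)
```

View pics/topz.png

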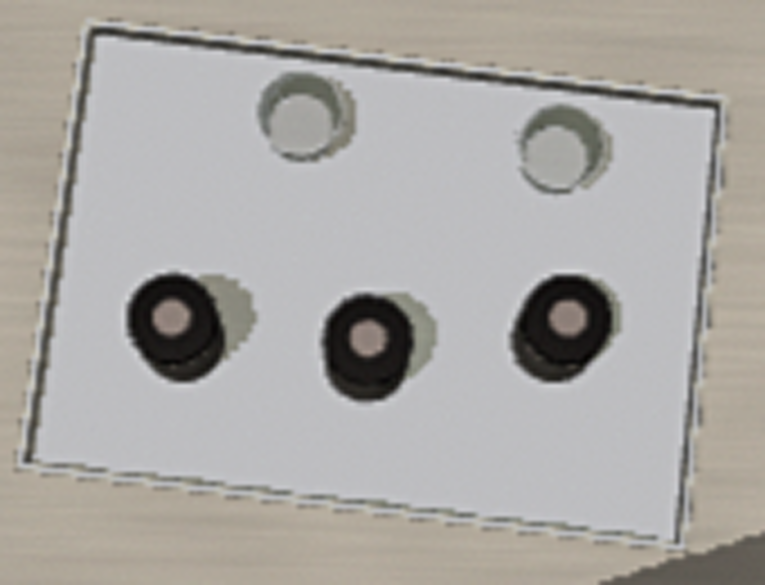

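View pics/sidez.png

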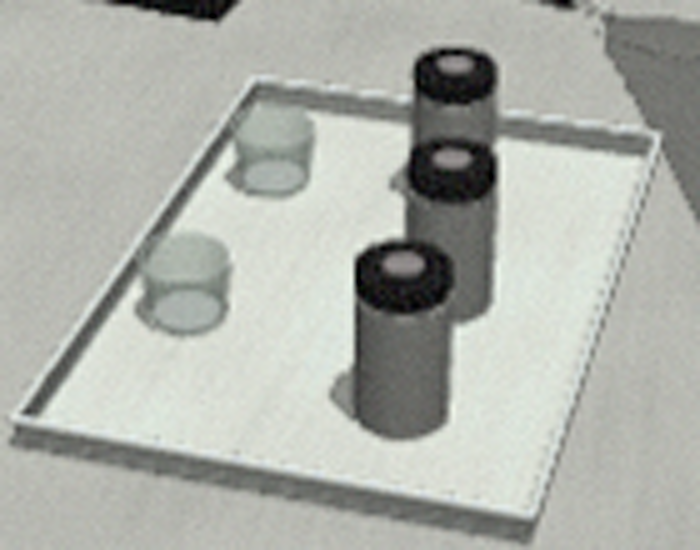

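```bash
cat > h.py <<'E'
import numpy as np
def ray(n,u,v,z):
    c=np.load(f"{n}0.npz");d=c["R"].T@np.linalg.inv(c["camera_matrix"])@[u,v,1];o=-c["R"].T@c["t"]
    return (o+d*(z-o[2])/d[2])
E
python3 - <<'E'
from h import *
np.set_printoptions(precision=4,suppress=True)
T=lambda x,y,z:ray("top",200+x/4.5-.39,145+y/4.5-.39,z)
S=lambda x,y,z:ray("side",215+x/5-.4,160+y/5-.4,z)
P=[T(*p,.025) for p in[(92,24),(724,100),(683,548),(20,466)]]
for p in P:print(p)
print("c",sum(P)/4,np.linalg.norm(P[0]-P[1]),np.linalg.norm(P[1]-P[2]))
PS=[S(*p,.025) for p in[(253,80),(660,135),(533,520),(15,420)]]
for p in PS:print("S",p)
c=sum(P)/4;yx=(P[0]-P[1]+P[3]-P[2])[:2];yx/=np.linalg.norm(yx);xx=np.array([yx[1],-yx[0]]);print("yaw",np.degrees(np.arctan2(xx[1],xx[0])))
for a,b in zip([(172,318),(368,338),(568,318)],[(404,263),(452,158),(456,64)]):
    p=T(*a,.113);q=S(*b,.113);d=(p-c)[:2];print(p,q,"panframe",d@xx,d@yx)
for a in [(300,113),(563,148)]: 
    p=T(*a,.051);print("cup",p,T(a[0],a[1]+12,.003))
for u,v in[(124,210),(445,207),(427,245),(415,265)]:print(ray("top",u,v,.07 if u==124 else .01))
E
```

```text
[0.7514 0.2116 0.025 ]
[ 0.7108 -0.2416  0.025 ]
[ 0.3925 -0.2136  0.025 ]
[0.4346 0.2441 0.025 ]
c [0.5723 0.0001 0.025 ] 0.4549278607758501 0.31951906731120805
S [ 0.7098 -0.2332  0.025 ]
S [ 0.3923 -0.205   0.025 ]
S [0.434  0.2538 0.025 ]
S [0.7508 0.2215 0.025 ]
yaw -5.191895251293021
[0.5277 0.1371 0.113 ] [0.5285 0.1392 0.113 ] panframe -0.05681999372542488 0.13240759376748218
[0.5186 0.0079 0.113 ] [0.519  0.0103 0.113 ] panframe -0.054232441890100916 0.0028517470385395777
[ 0.5361 -0.1236  0.113 ] [ 0.5356 -0.1205  0.113 ] panframe -0.024874009149183283 -0.1265089748384801
cup [0.6846 0.0598 0.051 ] [0.6876 0.0609 0.003 ]
cup [ 0.6657 -0.1245  0.051 ] [ 0.6681 -0.1292  0.003 ]
[0.5393 0.487  0.07  ]
[ 0.5913 -0.5157  0.01  ]
[ 0.4676 -0.4548  0.01  ]
[ 0.4037 -0.4155  0.01  ]
```

```bash
python3 -m crank '[[[0,0,0],[0,0,0.107]],[[0,0,0],[0,0,0.107]],[[0,0,0],[0,0,0.107]],[[-1,-1,0],[0,0,0]],[[-2,-2,0],[0,0,0]],[[-3,-2,0],[0,0,0]],[[-3,-2,0],[0,0,0]],[[-4,-2,0],[0,0,0]],[[-4,-2,0],[0,0,0]],[[-4,-2,0],[0,0,0]],[[-4,-2,0],[0,0,0]],[[-4,-2,0],[0,0,0]]]' -1
```

```text
time_s: 1.3
position: [0.3677, -0.3002, 0.2225]
tcp_rot: [[0.002, -1.0, -0.0], [-1.0, -0.002, 0.001], [-0.001, 0.0, -1.0]]
force: [1.0, -0.5, -0.4]
opening: 0.999
```

```bash
python3 -m crank '[[[-4,-2,0],[0,0,0]],[[-4,-2,0],[0,0,0]],[[-4,-2,0],[0,0,0]],[[-4,-2,0],[0,0,0]],[[-4,-2,0],[0,0,0]],[[-4,-2,0],[0,0,0]],[[-4,-2,0],[0,0,0]],[[-4,-1,0],[0,0,0]],[[-4,-1,0],[0,0,0]],[[-4,0,0],[0,0,0]],[[-3,0,0],[0,0,0]],[[-1,0,0],[0,0,0]]]' -1; python3 -m crank '[[[0,0,0],[0,0,0]],[[0,0,0],[0,0,0]],[[0,0,0],[0,0,0]]]' -1
python3 -c "
from rig import *
import cv2
for n in('top','side'):cv2.imwrite(f'pics/{n}1.png',capture(n)['pixels'][100:280,180:400,::-1].repeat(3,0).repeat(3,1))"
```

```text
time_s: 2.5
position: [0.5258, 0.1404, 0.2223]
tcp_rot: [[0.006, -1.0, -0.001], [-1.0, -0.006, 0.001], [-0.001, 0.001, -1.0]]
force: [-0.1, -1.5, 0.2]
opening: 1.001
time_s: 2.8
position: [0.5272, 0.1356, 0.2225]
tcp_rot: [[-0.001, -1.0, -0.0], [-1.0, 0.001, -0.0], [0.0, 0.0, -1.0]]
force: [0.3, -0.2, -0.2]
opening: 1.004
```

View pics/side1.png

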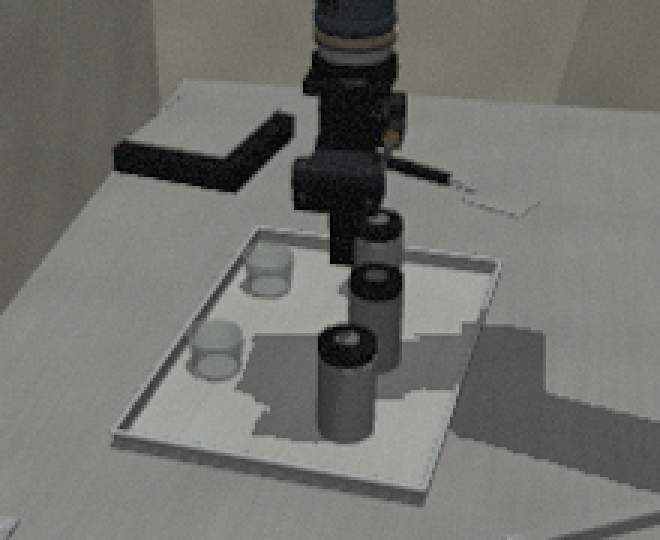

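The side view shows the open gripper above the left canister (lid at about (347,345) in the crop), and everything still standing. I'll go down and grip.

```bash
python3 -m crank '[[[-0.2,0,1],[0,0,0]],[[0,0,2],[0,0,0]],[[0,0,2],[0,0,0]],[[0,0,2],[0,0,0]],[[0,0,2],[0,0,0]],[[0,0,2],[0,0,0]],[[0,0,2],[0,0,0]],[[0,0,1.5],[0,0,0]],[[0,0,1],[0,0,0]],[[0,0,0.5],[0,0,0]],[[0,0,0],[0,0,0]],[[0,0,0],[0,0,0]]]' -1
```

```text
time_s: 4.1
position: [0.5277, 0.1388, 0.063]
tcp_rot: [[-0.0, -1.0, 0.001], [-1.0, 0.0, 0.0], [-0.0, -0.001, -1.0]]
force: [0.4, 0.1, -0.6]
opening: 1.003
```

```bash
python3 -m crank '[[[0,0,0],[0,0,0]],[[0,0,0],[0,0,0]],[[0,0,0],[0,0,0]],[[0,0,0],[0,0,0]],[[0,0,0],[0,0,0]],[[0,0,0],[0,0,0]],[[0,0,0],[0,0,0]],[[0,0,0],[0,0,0]]]' 1
python3 -m crank '[[[0,0,0],[0,0,0]],[[0,0,0],[0,0,0]],[[0,0,0],[0,0,0]],[[0,0,0],[0,0,0]]]'
```

```text
time_s: 4.9
position: [0.5274, 0.1388, 0.0628]
tcp_rot: [[-0.0, -1.0, 0.0], [-1.0, 0.0, 0.0], [-0.0, -0.0, -1.0]]
force: [-0.7, -1.1, 1.8]
opening: 0.683
time_s: 5.3
position: [0.5274, 0.1389, 0.0628]
tcp_rot: [[-0.0, -1.0, 0.0], [-1.0, 0.0, 0.0], [-0.0, -0.0, -1.0]]
force: [-0.8, -0.4, 4.2]
opening: 0.687
```

The opening is 0.687 × 87 = 60 mm, which matches the diameter. Lifting 5 cm.

```bash
python3 -m crank '[[[0,0,-0.3],[0,0,0]],[[0,0,-0.6],[0,0,0]],[[0,0,-0.8],[0,0,0]],[[0,0,-0.8],[0,0,0]],[[0,0,-0.8],[0,0,0]],[[0,0,-0.8],[0,0,0]],[[0,0,-0.6],[0,0,0]],[[0,0,-0.3],[0,0,0]],[[0,0,0],[0,0,0]],[[0,0,0],[0,0,0]]]'
for i in 1 2 3; do python3 -m crank '[[[0,0,0],[0,0,0]],[[0,0,0],[0,0,0]],[[0,0,0],[0,0,0]],[[0,0,0],[0,0,0]]]'; python3 -c "
from rig import *
s=read_state();print(s['force'],s['tau'],s['moment'])";done
python3 -c "
from rig import *
import cv2
for n in('side',):cv2.imwrite(f'pics/{n}2.png',capture(n)['pixels'][100:280,180:400,::-1].repeat(3,0).repeat(3,1))"
```

```text
time_s: 6.3
position: [0.5271, 0.1388, 0.1125]
tcp_rot: [[-0.0, -1.0, -0.0], [-1.0, 0.0, -0.0], [0.0, 0.0, -1.0]]
force: [-0.2, 0.9, -2.2]
opening: 0.686
time_s: 6.7
position: [0.5271, 0.1389, 0.1124]
tcp_rot: [[-0.0, -1.0, -0.0], [-1.0, 0.0, -0.0], [0.0, 0.0, -1.0]]
force: [-0.3, -0.0, -2.1]
opening: 0.685
[-0.27950218 -0.03180322 -2.095432  ] [-5.17973349e-04 -4.14885235e+01 -1.22759807e+01  2.36117881e-02
 -7.67803006e-02 -3.22711901e-05] [ 0.04578414  0.02595433 -0.04823581]
time_s: 7.1
position: [0.5273, 0.1389, 0.1126]
tcp_rot: [[-0.0, -1.0, 0.0], [-1.0, 0.0, 0.0], [-0.0, -0.0, -1.0]]
force: [-0.3, 0.4, -1.8]
opening: 0.686
[-0.34035682  0.41728131 -1.8056283 ] [-4.82323412e-04 -4.14876509e+01 -1.22947490e+01  2.36230128e-02
 -7.93447229e-02 -1.60785697e-05] [0.02416579 0.04681858 0.01224885]
time_s: 7.5
position: [0.5272, 0.1389, 0.1126]
tcp_rot: [[-0.0, -1.0, -0.0], [-1.0, 0.0, 0.0], [-0.0, 0.0, -1.0]]
force: [0.6, -0.5, -2.7]
opening: 0.683
[ 0.55801982 -0.49515871 -2.67497152] [ 5.70368538e-04 -4.14983368e+01 -1.22956485e+01  2.37196928e-02
 -7.94563629e-02  2.09339085e-06] [-0.00409126 -0.0144258   0.02868724]
```

View pics/side2.png

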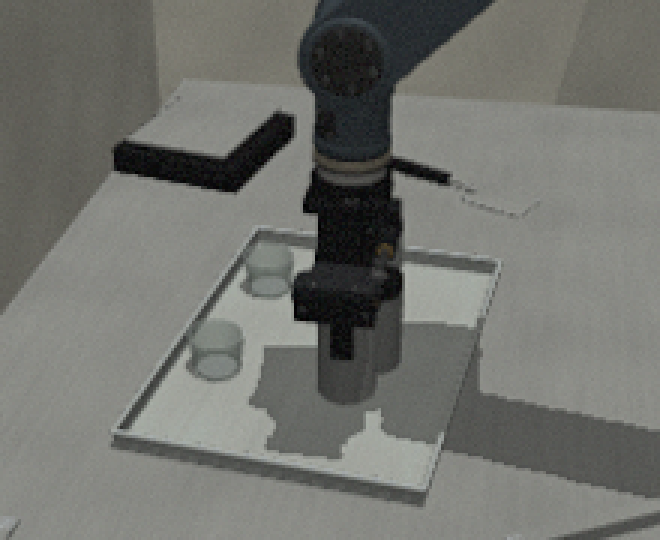

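The left canister is off the pan and reads about 2.2 N (roughly 0.22 kg), so it's light. Setting it down gently.

```bash
python3 -m crank '[[[0,0,0.4],[0,0,0]],[[0,0,0.8],[0,0,0]],[[0,0,0.8],[0,0,0]],[[0,0,0.8],[0,0,0]],[[0,0,0.8],[0,0,0]],[[0,0,0.6],[0,0,0]],[[0,0,0.3],[0,0,0]],[[0,0,0.2],[0,0,0]],[[0,0,0.1],[0,0,0]],[[0,0,0.1],[0,0,0]],[[0,0,0],[0,0,0]],[[0,0,0],[0,0,0]]]'
```

```text
time_s: 8.75
position: [0.5274, 0.1389, 0.0638]
tcp_rot: [[-0.0, -1.0, 0.001], [-1.0, 0.0, 0.0], [-0.0, -0.001, -1.0]]
force: [-0.5, -0.0, -2.5]
opening: 0.686
```

```bash
python3 -m crank '[[[0,0,0.1],[0,0,0]],[[0,0,0.03],[0,0,0]],[[0,0,0],[0,0,0]],[[0,0,0],[0,0,0]]]'
```

```text
time_s: 9.15
position: [0.5275, 0.1389, 0.0628]
tcp_rot: [[-0.0, -1.0, 0.001], [-1.0, 0.0, 0.0], [-0.0, -0.001, -1.0]]
force: [-0.2, -1.1, 3.9]
opening: 0.686
```

It's touching the pan (+3.9 N). Release and retreat up.

```bash
python3 -m crank '[[[0,0,0],[0,0,0]],[[0,0,0],[0,0,0]],[[0,0,0],[0,0,0]],[[0,0,0],[0,0,0]],[[0,0,0],[0,0,0]],[[0,0,0],[0,0,0]],[[0,0,0],[0,0,0]],[[0,0,0],[0,0,0]]]' -1
python3 -m crank '[[[0,0,-0.5],[0,0,0]],[[0,0,-1],[0,0,0]],[[0,0,-1.5],[0,0,0]],[[0,0,-2],[0,0,0]],[[0,0,-2],[0,0,0]],[[0,0,-2],[0,0,0]],[[0,0,-2],[0,0,0]],[[0,0,-1],[0,0,0]],[[0,0,0],[0,0,0]]]'
```

```text
time_s: 9.95
position: [0.5272, 0.1389, 0.0622]
tcp_rot: [[-0.0, -1.0, 0.0], [-1.0, 0.0, 0.0], [-0.0, -0.0, -1.0]]
force: [-0.0, 0.2, -0.4]
opening: 0.998
time_s: 10.85
position: [0.5284, 0.1389, 0.1842]
tcp_rot: [[-0.0, -1.0, 0.004], [-1.0, 0.0, 0.0], [-0.0, -0.004, -1.0]]
force: [-0.6, -0.1, -0.1]
opening: 0.997
```

```bash
python3 -m crank '[[[1,0,0],[0,0,0]],[[2,0.2,0],[0,0,0]],[[2.5,0.2,0],[0,0,0]],[[2.5,0.2,0],[0,0,0]],[[2.5,0.2,0],[0,0,0]],[[1.5,0,0],[0,0,0]],[[1,0,0],[0,0,0]],[[0,0,0],[0,0,0]],[[0,0,0],[0,0,0]],[[0,0,0],[0,0,0]]]'
python3 -c "
from rig import *
import cv2
for n in('side',):cv2.imwrite(f'pics/{n}3.png',capture(n)['pixels'][100:280,180:400,::-1].repeat(3,0).repeat(3,1))"
```

```text
time_s: 11.85
position: [0.5191, 0.0097, 0.1821]
tcp_rot: [[0.001, -1.0, -0.0], [-1.0, -0.001, 0.0], [-0.0, 0.0, -1.0]]
force: [0.5, -0.7, 1.0]
opening: 0.997
```

View pics/side3.png

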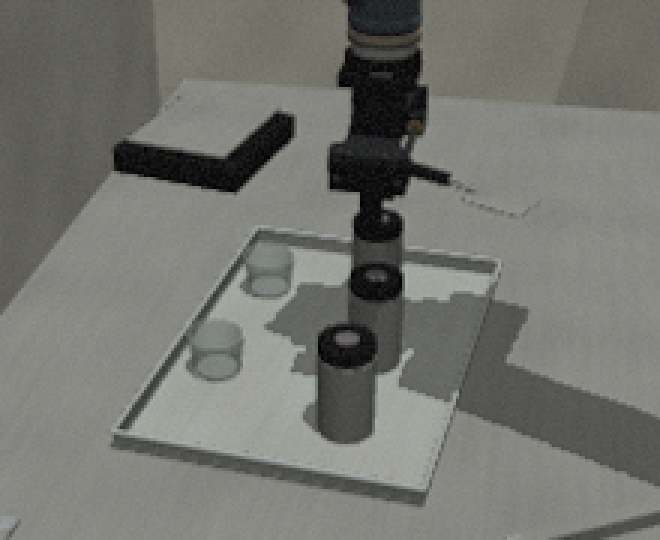

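The left canister is back upright at its original pixels, with its lid at about (347,345) in the crop. Now down 11.9 cm on the middle one.

```bash
python3 -m crank '[[[0,0,1],[0,0,0]],[[0,0,2],[0,0,0]],[[0,0,2],[0,0,0]],[[0,0,2],[0,0,0]],[[0,0,2],[0,0,0]],[[0,0,1.5],[0,0,0]],[[0,0,1],[0,0,0]],[[0,0,0.4],[0,0,0]],[[0,0,0],[0,0,0]],[[0,0,0],[0,0,0]]]' -1
python3 -m crank '[[[0,0,0],[0,0,0]],[[0,0,0],[0,0,0]],[[0,0,0],[0,0,0]],[[0,0,0],[0,0,0]],[[0,0,0],[0,0,0]],[[0,0,0],[0,0,0]],[[0,0,0],[0,0,0]],[[0,0,0],[0,0,0]],[[0,0,0],[0,0,0]],[[0,0,0],[0,0,0]],[[0,0,0],[0,0,0]],[[0,0,0],[0,0,0]]]' 1
```

```text
time_s: 12.9
position: [0.5197, 0.0089, 0.0637]
tcp_rot: [[0.0, -1.0, 0.001], [-1.0, -0.0, -0.0], [0.0, -0.001, -1.0]]
force: [0.5, 0.4, -0.6]
opening: 0.998
time_s: 14.1
position: [0.5193, 0.0088, 0.0635]
tcp_rot: [[-0.0, -1.0, 0.0], [-1.0, 0.0, -0.0], [0.0, -0.0, -1.0]]
force: [-0.6, -0.5, 5.6]
opening: 0.688
```

```bash
python3 -m crank '[[[0,0,-0.3],[0,0,0]],[[0,0,-0.6],[0,0,0]],[[0,0,-0.8],[0,0,0]],[[0,0,-0.8],[0,0,0]],[[0,0,-0.8],[0,0,0]],[[0,0,-0.8],[0,0,0]],[[0,0,-0.6],[0,0,0]],[[0,0,-0.3],[0,0,0]],[[0,0,0],[0,0,0]],[[0,0,0],[0,0,0]]]'
for i in 1 2 3; do python3 -m crank '[[[0,0,0],[0,0,0]],[[0,0,0],[0,0,0]],[[0,0,0],[0,0,0]],[[0,0,0],[0,0,0]]]';done
python3 -c "
from rig import *
import cv2
for n in('side',):cv2.imwrite(f'pics/{n}4.png',capture(n)['pixels'][100:280,180:400,::-1].repeat(3,0).repeat(3,1))"
```

```text
time_s: 15.1
position: [0.519, 0.0089, 0.1132]
tcp_rot: [[-0.0, -1.0, -0.0], [-1.0, 0.0, 0.0], [-0.0, 0.0, -1.0]]
force: [0.3, -0.3, -2.2]
opening: 0.69
time_s: 15.5
position: [0.5191, 0.0089, 0.1131]
tcp_rot: [[-0.0, -1.0, -0.0], [-1.0, 0.0, 0.0], [-0.0, 0.0, -1.0]]
force: [-0.7, -0.0, -2.8]
opening: 0.683
time_s: 15.9
position: [0.5192, 0.0088, 0.1133]
tcp_rot: [[-0.0, -1.0, 0.0], [-1.0, 0.0, -0.0], [0.0, -0.0, -1.0]]
force: [-0.4, 0.2, -2.4]
opening: 0.682
time_s: 16.3
position: [0.5192, 0.0089, 0.1133]
tcp_rot: [[-0.0, -1.0, 0.0], [-1.0, 0.0, -0.0], [0.0, -0.0, -1.0]]
force: [-0.3, -0.1, -1.5]
opening: 0.687
```

View pics/side4.png

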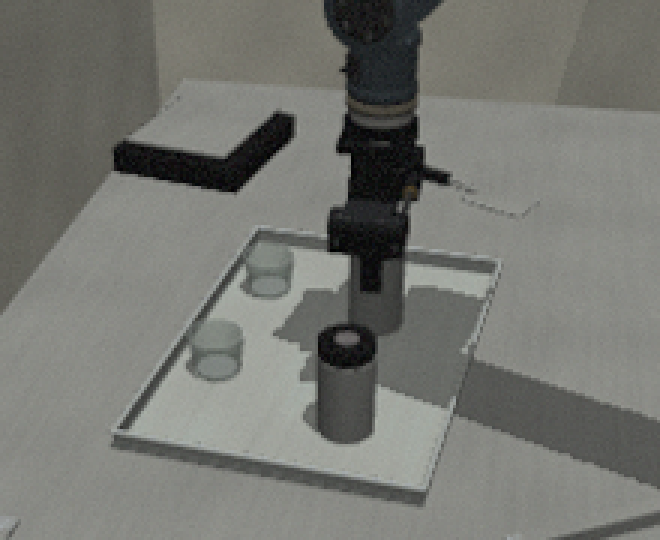

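The middle canister is up, with its bottom at about (375,330), and reads about 2.2 N, so it's light too. Set it down.

```bash
python3 -m crank '[[[0,0,0.4],[0,0,0]],[[0,0,0.8],[0,0,0]],[[0,0,0.8],[0,0,0]],[[0,0,0.8],[0,0,0]],[[0,0,0.8],[0,0,0]],[[0,0,0.6],[0,0,0]],[[0,0,0.3],[0,0,0]],[[0,0,0.2],[0,0,0]],[[0,0,0.1],[0,0,0]],[[0,0,0.1],[0,0,0]],[[0,0,0.1],[0,0,0]],[[0,0,0],[0,0,0]]]'
python3 -m crank '[[[0,0,0.03],[0,0,0]],[[0,0,0],[0,0,0]],[[0,0,0],[0,0,0]],[[0,0,0],[0,0,0]]]'
```

```text
time_s: 17.55
position: [0.5195, 0.0088, 0.0635]
tcp_rot: [[-0.0, -1.0, 0.001], [-1.0, 0.0, -0.0], [0.0, -0.001, -1.0]]
force: [0.4, 1.0, -1.6]
opening: 0.685
time_s: 17.95
position: [0.5195, 0.0088, 0.0634]
tcp_rot: [[-0.0, -1.0, 0.001], [-1.0, 0.0, -0.0], [0.0, -0.001, -1.0]]
force: [-0.7, 0.6, 5.9]
opening: 0.686
```

```bash
python3 -m crank '[[[0,0,0],[0,0,0]],[[0,0,0],[0,0,0]],[[0,0,0],[0,0,0]],[[0,0,0],[0,0,0]],[[0,0,0],[0,0,0]],[[0,0,0],[0,0,0]],[[0,0,0],[0,0,0]],[[0,0,0],[0,0,0]]]' -1
python3 -m crank '[[[0,0,-0.5],[0,0,0]],[[0,0,-1],[0,0,0]],[[0,0,-1.5],[0,0,0]],[[0,0,-2],[0,0,0]],[[0,0,-2],[0,0,0]],[[0,0,-2],[0,0,0]],[[0,0,-2],[0,0,0]],[[0,0,-1],[0,0,0]],[[0,0,0],[0,0,0]]]'
python3 -m crank '[[[1,0,0],[0,0,0]],[[2,-0.2,0],[0,0,0]],[[2.5,-0.5,0],[0,0,0]],[[2.5,-0.5,0],[0,0,0]],[[2.5,-0.5,0],[0,0,0]],[[1.5,0,0],[0,0,0]],[[1,0,0],[0,0,0]],[[0,0,0],[0,0,0]],[[0,0,0],[0,0,0]],[[0,0,0],[0,0,0]]]'
python3 -c "
from rig import *
import cv2
for n in('side','top'):cv2.imwrite(f'pics/{n}5.png',capture(n)['pixels'][100:280,180:400,::-1].repeat(3,0).repeat(3,1))"
```

```text
time_s: 18.75
position: [0.5192, 0.0089, 0.0629]
tcp_rot: [[-0.0, -1.0, -0.0], [-1.0, 0.0, 0.0], [-0.0, 0.0, -1.0]]
force: [1.3, -0.1, 0.1]
opening: 1.0
time_s: 19.65
position: [0.5203, 0.0087, 0.1848]
tcp_rot: [[-0.0, -1.0, 0.004], [-1.0, 0.0, -0.001], [0.001, -0.004, -1.0]]
force: [0.5, 0.0, -0.3]
opening: 0.999
time_s: 20.65
position: [0.5357, -0.1201, 0.1828]
tcp_rot: [[0.001, -1.0, -0.001], [-1.0, -0.001, 0.001], [-0.001, 0.001, -1.0]]
force: [-0.4, -0.3, 0.2]
opening: 0.996
```

View pics/side5.png

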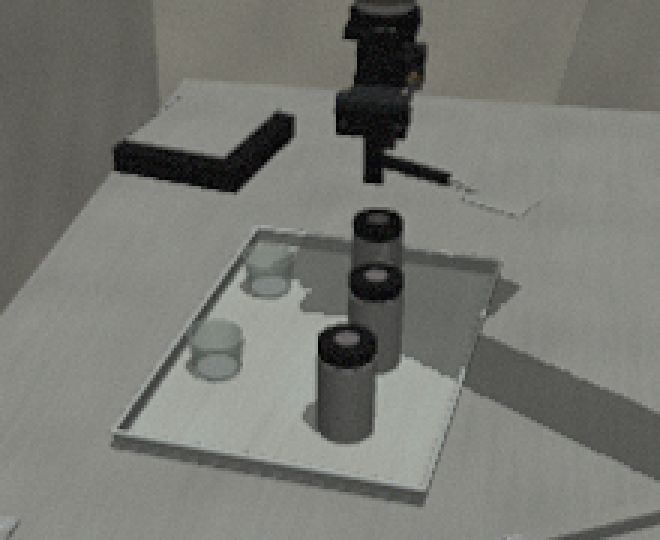

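All three stand at their original pixels, with the gripper over the right one. Down and grip.

```bash
python3 -m crank '[[[0.1,0,1],[0,0,0]],[[0,0,2],[0,0,0]],[[0,0,2],[0,0,0]],[[0,0,2],[0,0,0]],[[0,0,2],[0,0,0]],[[0,0,1.5],[0,0,0]],[[0,0,1],[0,0,0]],[[0,0,0.4],[0,0,0]],[[0,0,0],[0,0,0]],[[0,0,0],[0,0,0]]]' -1
python3 -m crank '[[[0,0,0],[0,0,0]],[[0,0,0],[0,0,0]],[[0,0,0],[0,0,0]],[[0,0,0],[0,0,0]],[[0,0,0],[0,0,0]],[[0,0,0],[0,0,0]],[[0,0,0],[0,0,0]],[[0,0,0],[0,0,0]],[[0,0,0],[0,0,0]],[[0,0,0],[0,0,0]],[[0,0,0],[0,0,0]],[[0,0,0],[0,0,0]]]' 1
python3 -m crank '[[[0,0,-0.3],[0,0,0]],[[0,0,-0.6],[0,0,0]],[[0,0,-0.8],[0,0,0]],[[0,0,-0.8],[0,0,0]],[[0,0,-0.8],[0,0,0]],[[0,0,-0.8],[0,0,0]],[[0,0,-0.6],[0,0,0]],[[0,0,-0.3],[0,0,0]],[[0,0,0],[0,0,0]],[[0,0,0],[0,0,0]]]'
for i in 1 2 3; do python3 -m crank '[[[0,0,0],[0,0,0]],[[0,0,0],[0,0,0]],[[0,0,0],[0,0,0]],[[0,0,0],[0,0,0]]]';done
```

```text
time_s: 21.75
position: [0.5367, -0.1223, 0.0644]
tcp_rot: [[-0.0, -1.0, 0.001], [-1.0, 0.0, -0.0], [0.0, -0.001, -1.0]]
force: [-1.0, -0.4, 0.4]
opening: 0.998
time_s: 22.95
position: [0.5363, -0.1223, 0.0642]
tcp_rot: [[-0.0, -1.0, 0.0], [-1.0, 0.0, -0.0], [0.0, -0.0, -1.0]]
force: [-0.1, -0.9, 4.6]
opening: 0.686
time_s: 23.95
position: [0.536, -0.1221, 0.1139]
tcp_rot: [[-0.0, -1.0, -0.0], [-1.0, 0.0, 0.0], [-0.0, 0.0, -1.0]]
force: [-0.3, -0.3, -5.0]
opening: 0.683
time_s: 24.35
position: [0.5361, -0.1221, 0.1138]
tcp_rot: [[-0.0, -1.0, -0.0], [-1.0, 0.0, 0.0], [-0.0, 0.0, -1.0]]
force: [-1.0, 0.2, -5.2]
opening: 0.684
time_s: 24.75
position: [0.5362, -0.1221, 0.114]
tcp_rot: [[-0.0, -1.0, 0.0], [-1.0, 0.0, 0.0], [-0.0, -0.0, -1.0]]
force: [-0.4, 0.2, -5.9]
opening: 0.68
time_s: 25.15
position: [0.5362, -0.1222, 0.114]
tcp_rot: [[-0.0, -1.0, 0.0], [-1.0, 0.0, -0.0], [0.0, -0.0, -1.0]]
force: [-0.8, -0.1, -4.6]
opening: 0.686
```

The right canister reads about 5.2 N (roughly 0.53 kg), so it's the heaviest. Raising it 14 cm more puts its underside at about 0.19 m.

```bash
python3 -m crank '[[[0,0,-0.5],[0,0,0]],[[0,0,-1],[0,0,0]],[[0,0,-1.5],[0,0,0]],[[0,0,-2],[0,0,0]],[[0,0,-2],[0,0,0]],[[0,0,-2],[0,0,0]],[[0,0,-2],[0,0,0]],[[0,0,-1.5],[0,0,0]],[[0,0,-1],[0,0,0]],[[0,0,-0.5],[0,0,0]],[[0,0,0],[0,0,0]],[[0,0,0],[0,0,0]]]'
python3 -m crank '[[[0,0,0],[0,0,0]],[[0,0,0],[0,0,0]],[[0,0,0],[0,0,0]],[[0,0,0],[0,0,0]],[[0,0,0],[0,0,0]]]'
python3 -c "
from rig import *
import cv2
for n in('side','top'):cv2.imwrite(f'pics/{n}6.png',capture(n)['pixels'][:,:,::-1])"
```

```text
time_s: 26.35
position: [0.5357, -0.1219, 0.2533]
tcp_rot: [[-0.0, -1.0, -0.001], [-1.0, 0.0, 0.001], [-0.001, 0.001, -1.0]]
force: [0.1, 0.2, -5.7]
opening: 0.684
time_s: 26.85
position: [0.5362, -0.1221, 0.2538]
tcp_rot: [[-0.0, -1.0, -0.0], [-1.0, 0.0, 0.0], [-0.0, 0.0, -1.0]]
force: [0.3, 0.2, -4.3]
opening: 0.684
```

View pics/side6.png

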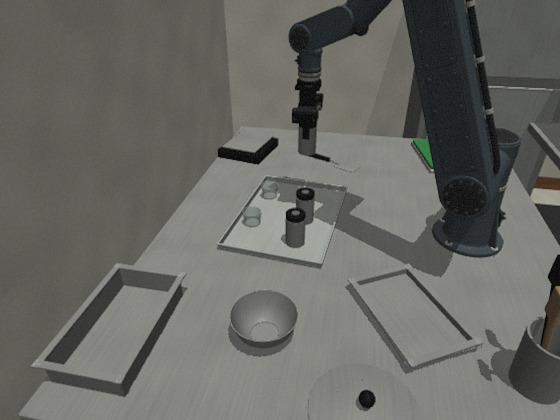

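View pics/top6.png

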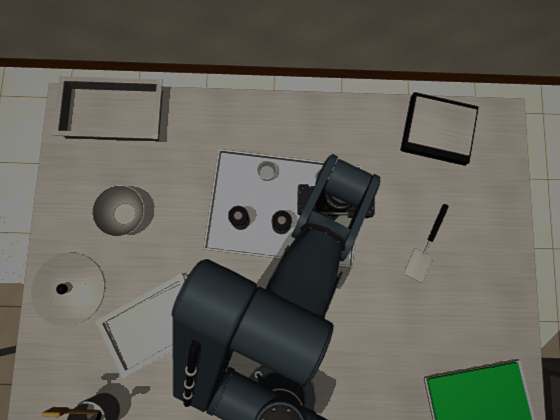

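The side view shows the right canister held upright, with its bottom at about (307,155). The other two stand at (305,190) and (295,215), and the cups, bowl and spatula are where they started. I'll check the height, then hand in.

```bash
python3 - <<'E'
from h import *
c=np.load("side0.npz")
for z in(.15,.193):
    p=c["camera_matrix"]@(c["R"]@[.536,-.122,z]+c["t"]);print(z,p[:2]/p[2])
from rig import bot,read_state
print(read_state()["force"]);print(bot.hand_in())
E
```

```text
0.15 [306.08448619 162.59558103]
0.193 [306.4726901  151.08885043]
[ 0.0688597  -0.29310538 -5.02287122]
the job is handed in; nothing more can be done
None
```

I hefted the three canisters from left to right. The right one is the heaviest, and I handed the job in at about 27 s, within the 67 s limit, with the gripper still holding it upright.

| Canister | Force felt | Approx. mass |
|---|---|---|
| Left | 2.2 N | 0.22 kg |
| Middle | 2.2 N | 0.22 kg |
| Right | 5.2 N | 0.53 kg |

- **Height:** the held canister's underside is about 0.19 m above the bench. Its bottom edge in the last side image (row 155) fits that: the centre of the underside should fall at row 151 for 0.193 m and row 163 for 0.15 m.
- **Set-downs:** the left and middle canisters stand upright on the pan at the same image positions as before. I lowered each until the wrist force showed contact before letting go.
- **Other objects:** the bowl, the spatula and both cups look unmoved in the last side image. The arm hides the right cup in the last top image.
- **Disagreements:** no check failed. The two cameras differed by 2–3 mm on the canister positions, and each grasp still closed to about 60 mm, the canister's diameter.

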